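# Stack two boards in stick on the bearers and weight them down

### The job

Stack the boards on the bench bearers to season: lay the longer board flat across both bearers, centred and square on them, put one sticker (thin spacer stick) crosswise on it directly above each bearer, then lay the shorter board on the stickers, centred straight above the longer one. Finally set the steel weight gently down flat in the middle of the top board; leave the hammer, the chisel and the tape measure where they lie.

Things in the scene. Friction and masses are not known exactly. Their poses are not given: they have to be found in the camera images.
- long_board: The longer of two loose pale softwood boards, 310 x 56 x 22 mm, about 0.2 kg, lying flat on the bench. Origin: centre of its underside; x along its length, y across its width, z up. Either end may lead.
- short_board: The shorter of two loose pale softwood boards, 220 x 56 x 22 mm, about 0.14 kg, lying flat on the bench. Origin: centre of its underside; x along its length, y across its width, z up. Either end may lead.
- sticker_a: One of two identical loose stickers: pale square wooden sticks 100 mm long, 20 mm wide, 20 mm high, about 25 g, lying on the bench. Origin: centre of its underside; x along its length, z up. Either sticker serves over either bearer.
- sticker_b: The other sticker, identical: 100 x 20 x 20 mm. Origin: centre of its underside; x along its length, z up.
- weight: Loose dark steel block with bright ends, 90 x 45 x 25 mm high, about 0.8 kg, lying on its broad face. Origin: centre of its underside; x along its 90 mm length, y across its 45 mm width, z up.
- bearer_near: Dark wooden bearer screwed to the bench, 40 mm wide, 130 mm long, 40 mm high; the one of the pair nearer the robot. Origin: centre of its underside, on the bench; y along its 130 mm length; x points squarely to the other bearer, parallel to it, 160 mm away centre to centre. The stacked boards run along this x, centred midway between the two bearers.
- bearer_far: The other bearer, the same and parallel to the first, farther from the robot. Origin: centre of its underside; x away from the near bearer, y along its length.
- tape: Bystander: yellow tape measure lying on its side, 70 x 62 x 34 mm. Origin: centre of its underside. Leave it alone.
- hammer: Bystander: steel hammer with pale wooden handle lying flat beyond the work, 290 mm long, 26 mm high, handle along its -x, 90 mm wide head across its +x end. Origin: under the middle of its length. Leave it alone.
- chisel: Bystander: chisel with orange handle lying beyond the work, 290 mm long, 28 mm thick, blade along its +x. Origin: under the neck between handle and blade, about the middle. Leave it alone.
Mind the look-alikes: they are no part of the job. What is shaped like the sticker_b but yellow is not meant.

How it is judged:
On the way, in this order (a step that is already met when the one before it is completed fails the run):
1. the longer board lies centred on both bearers (x of long_board in the frame of bearer_near between 0.065 and 0.095 m and y of long_board in the frame of bearer_near between -0.012 and 0.012 m and height (world z) of long_board between 0.036 and 0.044 m and angle between the x axis of long_board and the x axis of bearer_near, either way round below 0.12 rad and angle between long_board's own z axis and vertical below 0.06 rad and linear speed of long_board below 0.02 m/s), for 0.2 s.
2. a sticker lies across it above each bearer (x of long_board in the frame of bearer_near between 0.065 and 0.095 m and y of long_board in the frame of bearer_near between -0.012 and 0.012 m and height (world z) of long_board between 0.036 and 0.044 m and angle between the x axis of long_board and the x axis of bearer_near, either way round below 0.12 rad and angle between long_board's own z axis and vertical below 0.06 rad and height (world z) of sticker_a between 0.058 and 0.066 m and angle between the x axis of each of sticker_a, sticker_b and the y axis of bearer_near, either way round below 0.15 rad and height (world z) of sticker_b between 0.058 and 0.066 m and ((horizontal distance between sticker_a and bearer_near below 0.012 m and horizontal distance between sticker_b and bearer_far below 0.012 m) or (horizontal distance between sticker_a and bearer_far below 0.012 m and horizontal distance between sticker_b and bearer_near below 0.012 m)) and linear speed of each of sticker_a, sticker_b below 0.02 m/s), for 0.2 s.
3. the shorter board lies on the stickers, above the longer (x of long_board in the frame of bearer_near between 0.065 and 0.095 m and y of long_board in the frame of bearer_near between -0.012 and 0.012 m and height (world z) of long_board between 0.036 and 0.044 m and angle between the x axis of each of long_board, short_board and the x axis of bearer_near, either way round below 0.12 rad and angle between each of long_board, short_board's own z axis and vertical below 0.06 rad and height (world z) of sticker_a between 0.058 and 0.066 m and angle between the x axis of each of sticker_a, sticker_b and the y axis of bearer_near, either way round below 0.15 rad and height (world z) of sticker_b between 0.058 and 0.066 m and ((horizontal distance between sticker_a and bearer_near below 0.012 m and horizontal distance between sticker_b and bearer_far below 0.012 m) or (horizontal distance between sticker_a and bearer_far below 0.012 m and horizontal distance between sticker_b and bearer_near below 0.012 m)) and x of short_board in the frame of bearer_near between 0.065 and 0.095 m and y of short_board in the frame of bearer_near between -0.012 and 0.012 m and height (world z) of short_board between 0.078 and 0.086 m and linear speed of short_board below 0.02 m/s), for 0.2 s.
4. the weight stands in the middle of the top board (x of long_board in the frame of bearer_near between 0.065 and 0.095 m and y of long_board in the frame of bearer_near between -0.012 and 0.012 m and height (world z) of long_board between 0.036 and 0.044 m and angle between the x axis of each of long_board, short_board and the x axis of bearer_near, either way round below 0.12 rad and angle between each of long_board, short_board, weight's own z axis and vertical below 0.06 rad and height (world z) of sticker_a between 0.058 and 0.066 m and angle between the x axis of each of sticker_a, sticker_b and the y axis of bearer_near, either way round below 0.15 rad and height (world z) of sticker_b between 0.058 and 0.066 m and ((horizontal distance between sticker_a and bearer_near below 0.012 m and horizontal distance between sticker_b and bearer_far below 0.012 m) or (horizontal distance between sticker_a and bearer_far below 0.012 m and horizontal distance between sticker_b and bearer_near below 0.012 m)) and x of short_board in the frame of bearer_near between 0.065 and 0.095 m and y of short_board in the frame of bearer_near between -0.012 and 0.012 m and height (world z) of short_board between 0.078 and 0.086 m and height (world z) of weight between 0.1 and 0.108 m and horizontal distance between weight and short_board below 0.015 m and linear speed of weight below 0.02 m/s), for 0.2 s.
At the end, for the whole second after the job is handed in: Long board on the bearers, short board on the stickers: both centred to 15 mm lengthwise, 12 mm crosswise, within 0.12 rad. On the long board a sticker over each bearer, centres within 12 mm, parallel to 0.15 rad. Weight flat on the short board, centres within 15 mm. All released, at rest (x of long_board in the frame of bearer_near between 0.065 and 0.095 m and y of long_board in the frame of bearer_near between -0.012 and 0.012 m and height (world z) of long_board between 0.036 and 0.044 m and angle between the x axis of each of long_board, short_board and the x axis of bearer_near, either way round below 0.12 rad and angle between each of long_board, short_board, weight's own z axis and vertical below 0.06 rad and height (world z) of sticker_a between 0.058 and 0.066 m and angle between the x axis of each of sticker_a, sticker_b and the y axis of bearer_near, either way round below 0.15 rad and height (world z) of sticker_b between 0.058 and 0.066 m and ((horizontal distance between sticker_a and bearer_near below 0.012 m and horizontal distance between sticker_b and bearer_far below 0.012 m) or (horizontal distance between sticker_a and bearer_far below 0.012 m and horizontal distance between sticker_b and bearer_near below 0.012 m)) and x of short_board in the frame of bearer_near between 0.065 and 0.095 m and y of short_board in the frame of bearer_near between -0.012 and 0.012 m and height (world z) of short_board between 0.078 and 0.086 m and height (world z) of weight between 0.1 and 0.108 m and horizontal distance between weight and short_board below 0.015 m and linear speed of each of long_board, sticker_a, sticker_b, short_board, weight below 0.01 m/s and angular speed of each of long_board, sticker_a, sticker_b, short_board, weight below 0.1 rad/s); the robot touches nothing.
It fails at once if tape measure moved more than 20 mm (distance of tape from where it was at the start of the episode above 0.02 m).
It fails at once if hammer moved more than 20 mm (distance of hammer from where it was at the start of the episode above 0.02 m).
It fails at once if chisel moved more than 20 mm (distance of chisel from where it was at the start of the episode above 0.02 m).
It fails at once if the weight was dropped: it fell out of the grip at more than 0.5 m/s (linear speed of weight above 0.5 m/s and contact force between weight and the fingers below 0.1 N).
It also fails if it takes over 131 s, if anything falls off the work surface, if the arm or the gripper's body presses on something with over 40 N, if the wrist force passes 120 N, or if a joint passes its speed limit or range.

### The arm

A 7-joint arm with a two-finger parallel gripper is mounted at the origin on the work surface. World frame = base frame: x ahead of the robot, y to its left, z up, the work surface at z = 0. Lengths are in m, angles in rad, forces in N, time in s.
With the tool pointing down it reaches from about 0.425 to 1.025 m from the base axis. Payload 9.4 kg.
Tool frame: the origin (TCP) lies at the centre of the arm's flange, where the gripper is bolted on; the fingertips stand 186 mm ahead of it and the grasp point (between the pads) lies 167 mm ahead of it; z points along the fingers, x is the direction in which the jaws open and shut, and the axes are right-handed (so a half turn about z gives the same grasp; the last joint's range is limited). The gripper opens to 93 mm and grips with 3 to 60 N. Pads are 15 mm wide; open, the fingers measure 128 mm over their backs; the gripper's body (75 mm by 188 mm) begins 65 mm behind the grasp point.
Start: joints at [-0.077, 0.599, -0.003, 1.599, 0.002, 0.943, -0.08], TCP at [0.725, 0, 0.405] pointing down, gripper open.
Joint ranges: [-2.57, 2.57], [-0.35, 1.97], [-1.29, 1.29], [0.11, 2.56], [-1.05, 4.19], [0.11, 1.86], [-2.63, 2.63]. Speed limits (rad/s): [2.22, 2.22, 3.01, 3.01, 3.14, 3.14, 3.14].

### API

Orientations are given as [roll, pitch, yaw] about the fixed x, y, z axes, in that order (R = Rz(yaw) Ry(pitch) Rx(roll)).
In Python, from bench import manip gives the robot as it stands.
- The arm moves only by the tool play_rows, never from a script. Its argument "increments" is a list of rows, each an object of numbers: "gripper": the closure, from -1 (fully open) to 1 (shut); "x", "y", "z": the shift along the tool's x, y, z in m; "wx", "wy", "wz": the turn, a rotation vector about the tool's x, y, z in degrees. In form: [{"gripper": .., "x": .., "y": .., "z": .., "wx": .., "wy": .., "wz": ..}, ...]. A call has 1 to 8 rows; each row shifts and turns the commanded pose from where the row before left it, along the tool's axes as they then stand; what a row does not reach is not made up. A row lasts 1/8 s, in which the tool goes at most 62.5 mm and 10.7 degrees, less where a joint would pass 70% of its speed; a pose out of reach is approached as far as the arm can. A call with a gripper value outside its range is refused whole. The fingers move at their own pace and stop on an object; "grip_force" is the grip in N (left out, the last holds). Time passes only in rows, so rows that do not move let the fingers close. It gives the time, the measured TCP pose, the force and the opening at its end, in the units of the state.
- manip.observe(): the state, without advancing time (a new reading comes with each control period).
- manip.capture(name): name is "scene" or "side" or "wrist"; returns a dict with "image" (400x640x3 uint8, blue, green, red), "camera_matrix" (3x3 intrinsics, pixels), "R" (3x3) and "t" (3): a world point X has camera coordinates R X + t; the wrist camera has in their place "T_tool_cam" (4x4, takes a point from camera to tool coordinates, whose origin is the TCP and whose axes are the tool frame's). Camera axes: x right, y down, z forward; pixel columns grow to the right and rows downward; lengths in m; the calibration is good to about 2 mm. A picture is of the moment at which its call begins: read the wrist's pose just before it. There is no depth.
- manip.hand_in(): hands the job in, once; it reports no verdict.
The state is a dict: "time_s": time; "joint_pos": joint angles; "qvel": joint speeds; "joint_torque": joint torques, N m; "tool_pos": TCP position; "tcp_rot": TCP orientation; "contact_force": force on the tool from outside, world axes, zero at the start; "moment": the same for the moment, N m; "width": opening from 0.0 (shut) to 1.0 (fully open).
Only numpy, scipy, OpenCV 4.12 (cv2) and the standard library are available. Lean on these libraries where they do the work, as an engineer would, in place of code of your own. Each camera call takes 0.05 s, during which the arm holds its last target. There are 200 camera calls.

## Working session

There is one attempt and no reset: what is moved stays moved. The work goes in short steps, Python scripts to look and compute and a tool call to move; the robot and the scene stay as the last step left them, time stands still between calls to the robot, and variables do not carry over. Pictures are saved under pics/ and viewed, about 12 in all and at most 16, crops included, and the job is handed in when it is done.

Besides the shell and the picture viewer there is one more tool, called as name([rows], argument=value, ...), one row to a line, values as JSON. play_rows: Moves the arm, as the interface text tells. Its arguments: {"type":"object","properties":{"increments":{"type":"array"},"grip_force":{"type":"number"}},"required":["increments"]}

```bash
mkdir -p pics; python3 - <<'E'
from bench import manip
import cv2, numpy as np
s=manip.observe();print({k:np.round(v,3).tolist() for k,v in s.items()})
for n in("scene","side"):
    c=manip.capture(n);cv2.imwrite(f"pics/{n}0.png",c["image"])
    print(n,c["camera_matrix"].tolist(),np.round(c["R"],4).tolist(),np.round(c["t"],4).tolist())
c=manip.capture("wrist");cv2.imwrite("pics/wrist0.png",c["image"]);print(c["camera_matrix"].tolist(),np.round(c["T_tool_cam"],4).tolist())
E
```

```text
{'time_s': 0.0, 'joint_pos': [-0.077, 0.6, -0.003, 1.6, 0.002, 0.943, -0.08], 'qvel': [0.001, 0.002, 0.002, 0.001, -0.001, -0.002, 0.0], 'joint_torque': [0.001, -76.506, 1.498, -25.234, -0.052, 0.017, 0.0], 'tool_pos': [0.725, 0.0, 0.404], 'tcp_rot': [3.141, 0.002, 0.0], 'contact_force': [0.235, -0.586, -0.528], 'moment': [0.018, -0.06, -0.013], 'width': 1.001}
scene [[377.2978638286406, 0.0, 322.48832336540823], [0.0, 377.2978638286406, 202.77139092793712], [0.0, 0.0, 1.0]] [[-0.7487, 0.6627, -0.0161], [0.5373, 0.5925, -0.6002], [-0.3882, -0.458, -0.7997]] [0.4865, -0.2379, 1.5815]
side [[459.6927258806084, 0.0, 309.03038523237024], [0.0, 459.6927258806084, 192.25853622574942], [0.0, 0.0, 1.0]] [[0.742, -0.6702, -0.0165], [-0.444, -0.4729, -0.7611], [0.5023, 0.5721, -0.6484]] [-0.4936, 0.2751, 1.3379]
[[315.2380502783485, 0.0, 315.34453531051685], [0.0, 315.2380502783485, 196.6177459659158], [0.0, 0.0, 1.0]] [[1.0, -0.0007, 0.0001, -0.0002], [0.0006, 0.9557, 0.2942, -0.083], [-0.0003, -0.2942, 0.9557, 0.0204], [0.0, 0.0, 0.0, 1.0]]
```

View pics/scene0.png

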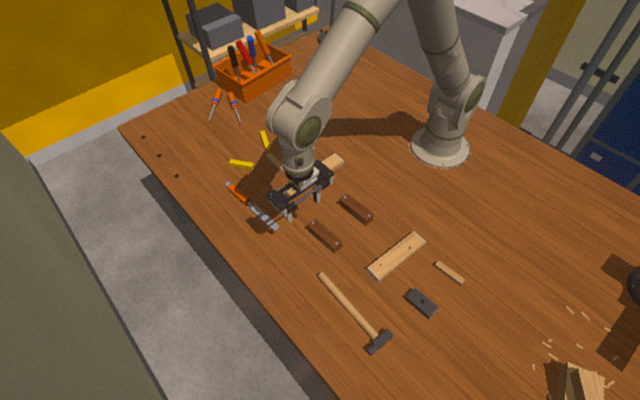

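View pics/side0.png

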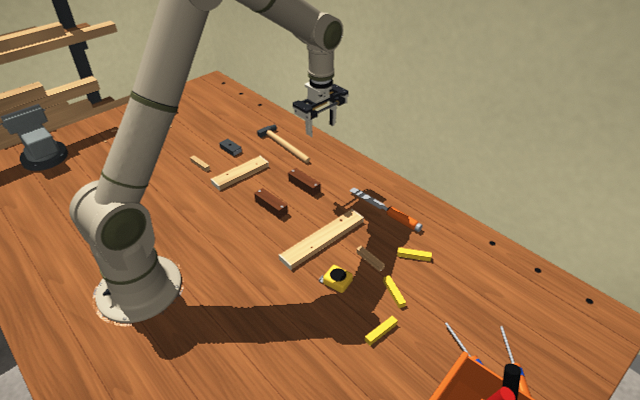

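The scene view shows the bearers at (325,235) and (356,208), the short board at (396,256), a sticker at (449,272), the weight at (421,303) and the hammer at (355,315). The side view shows the long board at (322,240), a shadowed sticker at (371,259), the tape at (337,277) and three yellow decoys.

```bash
cat > h.py <<'E'
import numpy as np, cv2
from bench import manip
from scipy.spatial.transform import Rotation as Ro
def cam(n):
    s=manip.observe(); c=manip.capture(n); K=c["camera_matrix"]
    if n=="wrist":
        T=np.eye(4); T[:3,:3]=Ro.from_euler("xyz",s["tcp_rot"]).as_matrix(); T[:3,3]=s["tool_pos"]
        W=T@np.array(c["T_tool_cam"])
    else:
        W=np.eye(4); R=np.array(c["R"]); W[:3,:3]=R.T; W[:3,3]=-R.T@np.array(c["t"])
    return c["image"],np.array(K),W
def ray(K,W,uv,z):
    uv=np.atleast_2d(np.array(uv,float)); d=np.c_[uv,np.ones(len(uv))]@np.linalg.inv(K).T@W[:3,:3].T
    return (W[:3,3]+d*((z-W[2,3])/d[:,2])[:,None])[:,:2]
def proj(K,W,P):
    p=(np.atleast_2d(P)-W[:3,3])@W[:3,:3]@K.T; return p[:,:2]/p[:,2:]
E
python3 - <<'E'
from h import *
_,K,W=cam("scene")
for n,uv,z in[("bnear?",(356,207),.04),("bfar?",(325,234),.04),("short",(396,255),.022),("stick",(449,272),.02),("weight",(421,302),.025),("hamhead",(378,343),.02),("hamtail",(322,276),.02)]: print(n,ray(K,W,uv,z).round(3))
_,K,W=cam("side")
for n,uv,z in[("bnear?",(271,202),.04),("bfar?",(305,180),.04),("short",(240,172),.022),("stick",(200,162),.02),("weight",(231,147),.025),("long",(321,239),.022),("long e",(282,261),.022),("long e",(362,216),.022),("stick2",(371,258),.02),("tape",(338,273),.034),("chisel",(385,209),.02),("y",(415,254),.02),("y",(397,292),.02),("y",(382,330),.02)]: print(n,ray(K,W,uv,z).round(3))
E
```

```text
bnear? [[0.501 0.013]]
bfar? [[0.659 0.024]]
short [[0.531 0.234]]
stick [[0.451 0.389]]
weight [[0.598 0.395]]
hamhead [[0.783 0.391]]
hamtail [[0.763 0.126]]
bnear? [[ 0.486 -0.008]]
bfar? [[0.648 0.001]]
short [[0.518 0.219]]
stick [[0.444 0.379]]
weight [[0.585 0.373]]
long [[ 0.503 -0.236]]
long e [[ 0.356 -0.222]]
long e [[ 0.674 -0.252]]
stick2 [[ 0.56  -0.394]]
tape [[ 0.439 -0.376]]
chisel [[ 0.757 -0.28 ]]
y [[ 0.669 -0.474]]
y [[ 0.52  -0.528]]
y [[ 0.397 -0.58 ]]
```

View pics/wrist0.png

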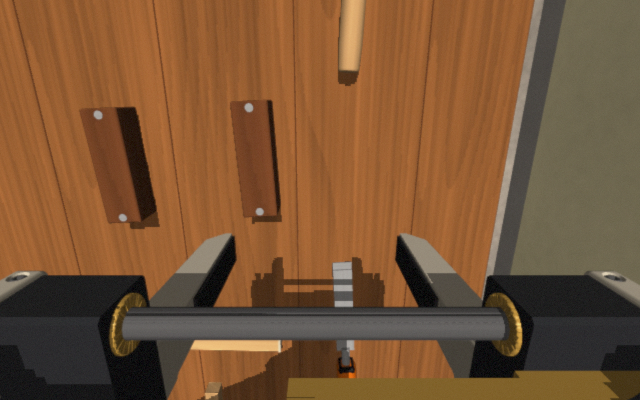

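The wrist view shows the bearers with screws at (98,115)/(123,217) and (249,107)/(260,212), and the hammer handle tip at (348,75). Next I move over the long board.

play_rows([
  {"gripper": -1, "x": -0.032, "y": 0.047},
  {"x": -0.032, "y": 0.047, "gripper": -1},
  {"x": -0.032, "y": 0.047, "gripper": -1},
  {"x": -0.032, "y": 0.047, "gripper": -1},
  {"x": -0.032, "y": 0.047, "gripper": -1},
  {"x": -0.032, "y": 0.047, "gripper": -1},
  {"x": -0.032, "y": 0.047, "gripper": -1},
  {"gripper": -1},
], grip_force=25)

```text
invalid input at $.increments[0]: expected keys gripper, x, y, z, wx, wy, wz
```

```bash
python3 - <<'E'
from h import *
print(manip.observe()["tool_pos"],manip.observe()["tcp_rot"])
im,K,W=cam("wrist");cv2.imwrite("pics/w1.png",im);np.savez("w1.npz",K=K,W=W)
# bearers from wrist0 (pose start)
T=np.eye(4);T[:3,:3]=Ro.from_euler("xyz",[3.141,.002,0]).as_matrix();T[:3,3]=[.725,0,.404]
c=manip.capture("wrist");W0=T@np.array(c["T_tool_cam"])
im0=cv2.imread("pics/wrist0.png");hsv=cv2.cvtColor(im0,cv2.COLOR_BGR2HSV)
for p in[(110,150),(250,150),(200,100)]:print(hsv[p[1],p[0]])
m=cv2.inRange(hsv,(0,0,110),(180,60,255));m[230:]=0;m[:,300:]=0
n,_,st,ce=cv2.connectedComponentsWithStats(m)
for i in range(1,n):
    if st[i,4]>20:print(st[i,4],ce[i].round(1),ray(K,W0,ce[i],.04).round(4))
E
```

```text
[7.24923918e-01 9.92824156e-07 4.04276688e-01] [3.14148530e+00 7.82265073e-04 2.60346567e-05]
[ 12 172 117]
[ 12 181 110]
[ 13 169 151]
58 [248.4 107.1] [[0.6539 0.0753]]
56 [ 97.5 114.5] [[0.4938 0.0678]]
45 [259.3 211.1] [[ 0.6592 -0.0406]]
44 [122.5 217.2] [[ 0.4993 -0.0481]]
```

View pics/w1.png

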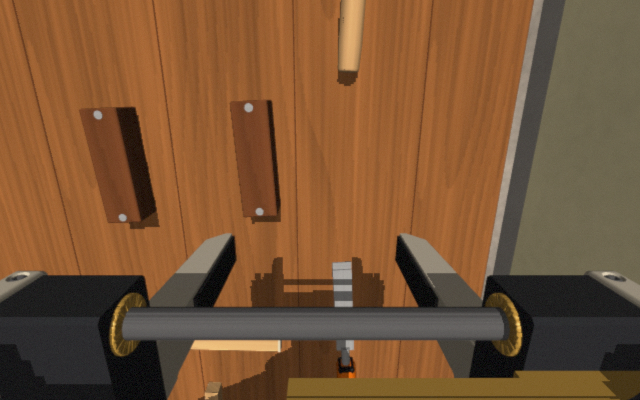

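Same view as before (move refused; every key is required). The bearers are measured: near (0.497,0.010), far (0.656,0.017), spacing 0.160 as specified, yaw 0.047.

play_rows([
  {"gripper": -1, "x": -0.032, "y": 0.047, "z": 0, "wx": 0, "wy": 0, "wz": 0},
  {"gripper": -1, "x": -0.032, "y": 0.047, "z": 0, "wx": 0, "wy": 0, "wz": 0},
  {"gripper": -1, "x": -0.032, "y": 0.047, "z": 0, "wx": 0, "wy": 0, "wz": 0},
  {"gripper": -1, "x": -0.032, "y": 0.047, "z": 0, "wx": 0, "wy": 0, "wz": 0},
  {"gripper": -1, "x": -0.032, "y": 0.047, "z": 0, "wx": 0, "wy": 0, "wz": 0},
  {"gripper": -1, "x": -0.032, "y": 0.047, "z": 0, "wx": 0, "wy": 0, "wz": 0},
  {"gripper": -1, "x": -0.032, "y": 0.047, "z": 0, "wx": 0, "wy": 0, "wz": 0},
  {"gripper": -1, "x": 0, "y": 0, "z": 0, "wx": 0, "wy": 0, "wz": 0},
], grip_force=25)

```text
time_s: 1.35
tool_pos: [0.4977, -0.3335, 0.405]
tcp_rot: [3.14, 0.001, -0.008]
contact_force: [0.0, 0.3, 0.5]
width: 1.002
```

```bash
python3 - <<'E'
from h import *
print(manip.observe()["tool_pos"],manip.observe()["tcp_rot"])
im,K,W=cam("wrist");cv2.imwrite("pics/w2.png",im);np.savez("w2.npz",K=K,W=W)
E
```

```text
[ 0.49766905 -0.33346113  0.4049992 ] [ 3.13956762e+00  1.13101043e-03 -7.99160906e-03]
```

View pics/w2.png

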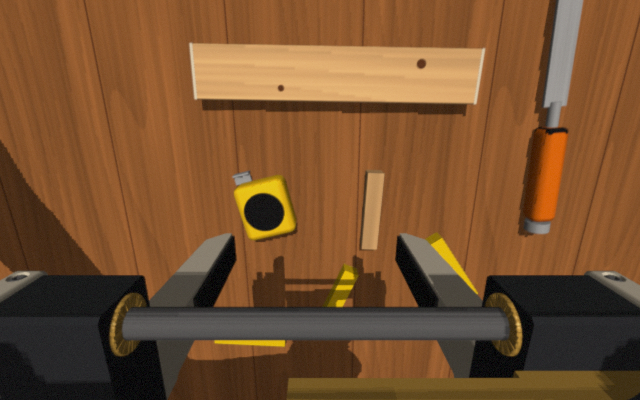

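The wrist view shows the long board, its top spanning (192,44)–(483,103), sticker at (373,210), tape at (265,208), and the chisel at right.

```bash
cat >> h.py <<'E'
def fit(im,K,W,roi,z,lo=(8,20,150),hi=(28,140,255),thr=None,show=True):
    """min-area rectangle on plane z of largest masked blob in roi (x0,y0,x1,y1)"""
    hsv=cv2.cvtColor(im,cv2.COLOR_BGR2HSV); m=cv2.inRange(hsv,lo,hi)
    k=np.zeros_like(m); k[roi[1]:roi[3],roi[0]:roi[2]]=1; m=m*k
    m=cv2.morphologyEx(m,cv2.MORPH_CLOSE,np.ones((5,5),np.uint8)); m=cv2.morphologyEx(m,cv2.MORPH_OPEN,np.ones((3,3),np.uint8))
    cs,_=cv2.findContours(m,cv2.RETR_EXTERNAL,cv2.CHAIN_APPROX_NONE); c=max(cs,key=cv2.contourArea)
    px=cv2.boxPoints(cv2.minAreaRect(c)); P=ray(K,W,c[:,0,:],z)
    (cx,cy),(a,b),_=r=cv2.minAreaRect((P*1000).astype(np.float32)); q=cv2.boxPoints(r)
    e=max([q[1]-q[0],q[2]-q[1]],key=np.linalg.norm); ang=np.arctan2(e[1],e[0])
    ang=(ang+np.pi/2)%np.pi-np.pi/2
    if show: print("centre",np.round([cx/1e3,cy/1e3],4),"size mm",round(max(a,b),1),round(min(a,b),1),"yaw deg",round(np.degrees(ang),2),"px",px.round().tolist())
    return cx/1e3,cy/1e3,ang
E
python3 - <<'E'
from h import *
d=np.load("w2.npz");im=cv2.imread("pics/w2.png");hsv=cv2.cvtColor(im,cv2.COLOR_BGR2HSV)
for p in[(300,70),(193,60),(481,60),(373,210),(300,150),(195,100)]:print(p,hsv[p[1],p[0]])
fit(im,d["K"],d["W"],(150,20,520,130),.022)
fit(im,d["K"],d["W"],(345,160,395,260),.02)
E
```

```text
(300, 70) [ 16 129 220]
(193, 60) [ 17  78 220]
(481, 60) [ 19  60 216]
(373, 210) [ 16 125 187]
(300, 150) [ 13 171 133]
(195, 100) [ 13 144 143]
centre [ 0.5202 -0.2254] size mm 312.0 56.5 yaw deg -1.43 px [[188.0, 99.0], [189.0, 43.0], [485.0, 48.0], [484.0, 104.0]]
centre [ 0.5666 -0.3843] size mm 99.4 19.6 yaw deg 87.62 px [[361.0, 248.0], [368.0, 172.0], [384.0, 173.0], [377.0, 249.0]]
```

play_rows([
  {"gripper": -1, "x": 0.011, "y": -0.054, "z": 0, "wx": 0, "wy": 0, "wz": 0},
  {"gripper": -1, "x": 0.011, "y": -0.054, "z": 0, "wx": 0, "wy": 0, "wz": 0},
  {"gripper": -1, "x": 0, "y": 0, "z": 0, "wx": 0, "wy": 0, "wz": 10.1},
  {"gripper": -1, "x": 0, "y": 0, "z": 0, "wx": 0, "wy": 0, "wz": 10.1},
  {"gripper": -1, "x": 0, "y": 0, "z": 0, "wx": 0, "wy": 0, "wz": 10.1},
  {"gripper": -1, "x": 0, "y": 0, "z": 0, "wx": 0, "wy": 0, "wz": 10.1},
  {"gripper": -1, "x": 0, "y": 0, "z": 0, "wx": 0, "wy": 0, "wz": 10.1},
  {"gripper": -1, "x": 0, "y": 0, "z": 0, "wx": 0, "wy": 0, "wz": 10.1},
])

```text
time_s: 2.4
tool_pos: [0.5239, -0.2192, 0.4047]
tcp_rot: [-3.141, 0.0, -1.061]
contact_force: [0.1, 0.9, -0.2]
width: 1.005
```

play_rows([
  {"gripper": -1, "x": 0, "y": 0, "z": 0.04, "wx": 0, "wy": 0, "wz": 10.1},
  {"gripper": -1, "x": 0, "y": 0, "z": 0.04, "wx": 0, "wy": 0, "wz": 10.1},
  {"gripper": -1, "x": 0, "y": 0, "z": 0.04, "wx": 0, "wy": 0, "wz": 10.1},
  {"gripper": -1, "x": 0, "y": 0, "z": 0.03, "wx": 0, "wy": 0, "wz": 0},
  {"gripper": -1, "x": 0, "y": 0, "z": 0, "wx": 0, "wy": 0, "wz": 0},
  {"gripper": -1, "x": 0, "y": 0, "z": 0, "wx": 0, "wy": 0, "wz": 0},
])

```text
time_s: 3.15
tool_pos: [0.5237, -0.2205, 0.2556]
tcp_rot: [-3.141, 0.0, -1.585]
contact_force: [0.0, -0.2, -1.1]
width: 0.998
```

play_rows([
  {"gripper": -1, "x": 0.005, "y": 0.0035, "z": 0.01, "wx": 0, "wy": 0, "wz": 0.6},
  {"gripper": -1, "x": 0, "y": 0, "z": 0.03, "wx": 0, "wy": 0, "wz": 0},
  {"gripper": -1, "x": 0, "y": 0, "z": 0.025, "wx": 0, "wy": 0, "wz": 0},
  {"gripper": -1, "x": 0, "y": 0, "z": 0, "wx": 0, "wy": 0, "wz": 0},
  {"gripper": 1, "x": 0, "y": 0, "z": 0, "wx": 0, "wy": 0, "wz": 0},
  {"gripper": 1, "x": 0, "y": 0, "z": 0, "wx": 0, "wy": 0, "wz": 0},
  {"gripper": 1, "x": 0, "y": 0, "z": 0, "wx": 0, "wy": 0, "wz": 0},
  {"gripper": 1, "x": 0, "y": 0, "z": 0, "wx": 0, "wy": 0, "wz": 0},
], grip_force=25)

```text
time_s: 4.15
tool_pos: [0.5196, -0.2259, 0.1901]
tcp_rot: [-3.141, -0.0, -1.597]
contact_force: [0.4, 0.1, 0.3]
width: 0.622
```

play_rows([
  {"gripper": 1, "x": 0, "y": 0, "z": 0, "wx": 0, "wy": 0, "wz": 0},
  {"gripper": 1, "x": 0, "y": 0, "z": 0, "wx": 0, "wy": 0, "wz": 0},
  {"gripper": 1, "x": 0, "y": 0, "z": -0.02, "wx": 0, "wy": 0, "wz": 0},
  {"gripper": 1, "x": 0, "y": 0, "z": -0.03, "wx": 0, "wy": 0, "wz": 0},
  {"gripper": 1, "x": 0, "y": 0, "z": -0.03, "wx": 0, "wy": 0, "wz": 0},
  {"gripper": 1, "x": 0, "y": 0, "z": -0.02, "wx": 0, "wy": 0, "wz": 0},
  {"gripper": 1, "x": 0, "y": 0, "z": 0, "wx": 0, "wy": 0, "wz": 0},
])

```text
time_s: 5.03
tool_pos: [0.5197, -0.2259, 0.2907]
tcp_rot: [-3.139, -0.001, -1.597]
contact_force: [0.9, -0.6, -1.9]
width: 0.6
```

play_rows([
  {"gripper": 1, "x": -0.048, "y": -0.01, "z": 0, "wx": 0, "wy": 0, "wz": 0},
  {"gripper": 1, "x": -0.048, "y": -0.01, "z": 0, "wx": 0, "wy": 0, "wz": 0},
  {"gripper": 1, "x": -0.048, "y": -0.01, "z": 0, "wx": 0, "wy": 0, "wz": 0},
  {"gripper": 1, "x": -0.048, "y": -0.01, "z": 0, "wx": 0, "wy": 0, "wz": 0},
  {"gripper": 1, "x": -0.048, "y": -0.01, "z": 0, "wx": 0, "wy": 0, "wz": 0},
  {"gripper": 1, "x": 0, "y": 0, "z": 0.02, "wx": 0, "wy": 0, "wz": -4.2},
  {"gripper": 1, "x": 0, "y": 0, "z": 0, "wx": 0, "wy": 0, "wz": 0},
  {"gripper": 1, "x": 0, "y": 0, "z": 0, "wx": 0, "wy": 0, "wz": 0},
])

```text
time_s: 6.02
tool_pos: [0.5755, 0.0116, 0.2694]
tcp_rot: [3.141, -0.001, -1.527]
contact_force: [0.2, 0.6, -1.8]
width: 0.601
```

play_rows([
  {"gripper": 1, "x": -0.002, "y": 0, "z": 0.015, "wx": 0, "wy": 0, "wz": 0.2},
  {"gripper": 1, "x": 0, "y": 0, "z": 0.015, "wx": 0, "wy": 0, "wz": 0},
  {"gripper": 1, "x": 0, "y": 0, "z": 0.008, "wx": 0, "wy": 0, "wz": 0},
  {"gripper": 1, "x": 0, "y": 0, "z": 0.002, "wx": 0, "wy": 0, "wz": 0},
  {"gripper": 1, "x": 0, "y": 0, "z": 0, "wx": 0, "wy": 0, "wz": 0},
  {"gripper": -1, "x": 0, "y": 0, "z": 0, "wx": 0, "wy": 0, "wz": 0},
  {"gripper": -1, "x": 0, "y": 0, "z": 0, "wx": 0, "wy": 0, "wz": 0},
  {"gripper": -1, "x": 0, "y": 0, "z": 0, "wx": 0, "wy": 0, "wz": 0},
])

```text
time_s: 7.02
tool_pos: [0.5757, 0.0146, 0.2296]
tcp_rot: [-3.142, -0.0, -1.527]
contact_force: [-0.2, 0.3, 0.4]
width: 0.874
```

play_rows([
  {"gripper": -1, "x": 0, "y": 0, "z": 0, "wx": 0, "wy": 0, "wz": 0},
  {"gripper": -1, "x": 0, "y": 0, "z": -0.04, "wx": 0, "wy": 0, "wz": 0},
  {"gripper": -1, "x": 0, "y": 0, "z": -0.05, "wx": 0, "wy": 0, "wz": 0},
  {"gripper": -1, "x": 0, "y": 0, "z": -0.05, "wx": 0, "wy": 0, "wz": -10},
  {"gripper": -1, "x": 0, "y": 0, "z": -0.03, "wx": 0, "wy": 0, "wz": -10},
  {"gripper": -1, "x": 0, "y": 0, "z": 0, "wx": 0, "wy": 0, "wz": -10},
  {"gripper": -1, "x": 0, "y": 0, "z": 0, "wx": 0, "wy": 0, "wz": -10},
  {"gripper": -1, "x": 0, "y": 0, "z": 0, "wx": 0, "wy": 0, "wz": -10},
])

```text
time_s: 8.02
tool_pos: [0.5754, 0.0147, 0.3999]
tcp_rot: [-3.141, -0.0, -0.649]
contact_force: [-0.4, 0.2, 0.5]
width: 1.001
```

play_rows([
  {"gripper": -1, "x": 0, "y": 0, "z": 0, "wx": 0, "wy": 0, "wz": -10},
  {"gripper": -1, "x": 0, "y": 0, "z": 0, "wx": 0, "wy": 0, "wz": -10},
  {"gripper": -1, "x": 0, "y": 0, "z": 0, "wx": 0, "wy": 0, "wz": -10},
  {"gripper": -1, "x": 0, "y": 0, "z": 0, "wx": 0, "wy": 0, "wz": -7.5},
  {"gripper": -1, "x": 0, "y": 0.05, "z": 0, "wx": 0, "wy": 0, "wz": 0},
  {"gripper": -1, "x": 0, "y": 0, "z": 0, "wx": 0, "wy": 0, "wz": 0},
  {"gripper": -1, "x": 0, "y": 0, "z": 0, "wx": 0, "wy": 0, "wz": 0},
])

```text
time_s: 8.9
tool_pos: [0.5755, -0.0352, 0.3997]
tcp_rot: [-3.141, 0.0, -0.001]
contact_force: [0.8, -0.1, -0.2]
width: 0.996
```

```bash
python3 - <<'E'
from h import *
print(manip.observe()["tool_pos"],manip.observe()["tcp_rot"])
im,K,W=cam("wrist");cv2.imwrite("pics/w3.png",im);np.savez("w3.npz",K=K,W=W)
fit(im,K,W,(120,20,520,230),.062)
E
```

```text
[ 0.57549709 -0.0352192   0.39967112] [-3.14131040e+00  1.33481886e-04 -6.36612621e-04]
centre [0.5751 0.0156] size mm 311.8 56.2 yaw deg 2.42 px [[155.0, 112.0], [475.0, 97.0], [478.0, 155.0], [157.0, 170.0]]
```

View pics/w3.png

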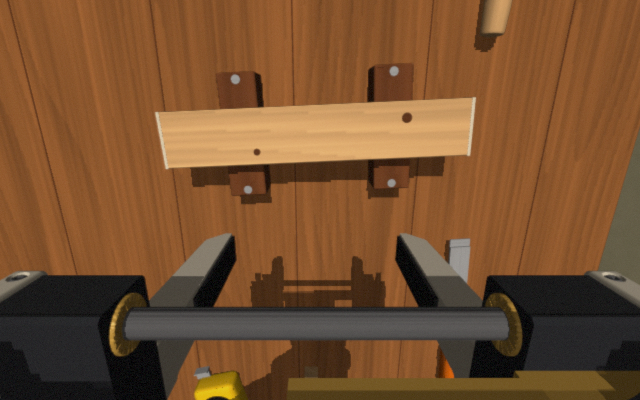

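Long board at (0.575,0.016), yaw 2.4°: centred to 2 mm on the bearers, screws at (235,79),(248,189),(393,71),(391,184). Now sticker at (0.567,-0.384).

play_rows([
  {"gripper": 0, "x": -0.0013, "y": 0.05, "z": 0, "wx": 0, "wy": 0, "wz": 0},
  {"gripper": 0, "x": -0.0013, "y": 0.05, "z": 0, "wx": 0, "wy": 0, "wz": 0},
  {"gripper": 0, "x": -0.0013, "y": 0.05, "z": 0, "wx": 0, "wy": 0, "wz": 0},
  {"gripper": 0, "x": -0.0013, "y": 0.05, "z": 0, "wx": 0, "wy": 0, "wz": 0},
  {"gripper": 0, "x": -0.0013, "y": 0.05, "z": 0.04, "wx": 0, "wy": 0, "wz": 0},
  {"gripper": 0, "x": -0.0013, "y": 0.05, "z": 0.04, "wx": 0, "wy": 0, "wz": 0},
  {"gripper": 0, "x": -0.0013, "y": 0.049, "z": 0.04, "wx": 0, "wy": 0, "wz": 0},
  {"gripper": 0, "x": 0, "y": 0, "z": 0.02, "wx": 0, "wy": 0, "wz": 2.3},
])

```text
time_s: 9.95
tool_pos: [0.5654, -0.3844, 0.2596]
tcp_rot: [3.141, 0.002, -0.045]
contact_force: [-0.2, -0.2, 0.4]
width: 0.501
```

play_rows([
  {"gripper": 0, "x": 0, "y": 0, "z": 0, "wx": 0, "wy": 0, "wz": 0},
  {"gripper": 0, "x": 0, "y": 0, "z": 0, "wx": 0, "wy": 0, "wz": 0},
])

```text
time_s: 10.2
tool_pos: [0.5678, -0.3795, 0.2632]
tcp_rot: [-3.141, -0.001, -0.037]
contact_force: [-0.8, -0.4, 0.1]
width: 0.501
```

```bash
python3 - <<'E'
from h import *
s=manip.observe();print(s["tool_pos"],s["tcp_rot"])
im,K,W=cam("wrist");cv2.imwrite("pics/w4.png",im)
try: fit(im,K,W,(270,60,390,320),.02)
except Exception as e: print(e)
d=np.load("w3.npz")
print(ray(d["K"],d["W"],[(235,79),(248,189),(393,71),(391,184)],.04).round(4))
E
```

```text
[ 0.56776942 -0.37948672  0.26317364] [-3.14123415e+00 -1.21632108e-03 -3.69752422e-02]
centre [ 0.5662 -0.3834] size mm 101.7 19.7 yaw deg 87.59 px [[300.0, 153.0], [327.0, 153.0], [327.0, 279.0], [300.0, 279.0]]
[[ 0.4942  0.0678]
 [ 0.4999 -0.0476]
 [ 0.6533  0.0752]
 [ 0.6594 -0.042 ]]
```

play_rows([
  {"gripper": 0, "x": -0.0012, "y": 0.0043, "z": 0.02, "wx": 0, "wy": 0, "wz": 0.3},
  {"gripper": 0, "x": 0, "y": 0, "z": 0.03, "wx": 0, "wy": 0, "wz": 0},
  {"gripper": 0, "x": 0, "y": 0, "z": 0.022, "wx": 0, "wy": 0, "wz": 0},
  {"gripper": 0, "x": 0, "y": 0, "z": 0, "wx": 0, "wy": 0, "wz": 0},
  {"gripper": 1, "x": 0, "y": 0, "z": 0, "wx": 0, "wy": 0, "wz": 0},
  {"gripper": 1, "x": 0, "y": 0, "z": 0, "wx": 0, "wy": 0, "wz": 0},
  {"gripper": 1, "x": 0, "y": 0, "z": 0, "wx": 0, "wy": 0, "wz": 0},
  {"gripper": 1, "x": 0, "y": 0, "z": 0, "wx": 0, "wy": 0, "wz": 0},
], grip_force=15)

```text
time_s: 11.25
tool_pos: [0.5653, -0.3857, 0.1907]
tcp_rot: [3.141, -0.001, -0.045]
contact_force: [-0.0, -0.1, 2.6]
width: 0.212
```

play_rows([
  {"gripper": 1, "x": 0, "y": 0, "z": -0.03, "wx": 0, "wy": 0, "wz": 0},
  {"gripper": 1, "x": 0, "y": 0, "z": -0.05, "wx": 0, "wy": 0, "wz": 0},
  {"gripper": 1, "x": 0, "y": 0, "z": -0.05, "wx": 0, "wy": 0, "wz": 0},
  {"gripper": 1, "x": 0, "y": 0, "z": 0, "wx": 0, "wy": 0, "wz": 0},
  {"gripper": 1, "x": 0, "y": 0, "z": 0, "wx": 0, "wy": 0, "wz": 0},
])

```text
time_s: 11.88
tool_pos: [0.565, -0.3853, 0.32]
tcp_rot: [-3.141, 0.0, -0.045]
contact_force: [-0.5, 0.1, -0.7]
width: 0.216
```

play_rows([
  {"gripper": 1, "x": 0.0091, "y": -0.0506, "z": 0, "wx": 0, "wy": 0, "wz": 0},
  {"gripper": 1, "x": 0.0091, "y": -0.0506, "z": 0, "wx": 0, "wy": 0, "wz": 0},
  {"gripper": 1, "x": 0.0091, "y": -0.0506, "z": 0, "wx": 0, "wy": 0, "wz": 0},
  {"gripper": 1, "x": 0.0091, "y": -0.0506, "z": 0, "wx": 0, "wy": 0, "wz": 0},
  {"gripper": 1, "x": 0.0091, "y": -0.0506, "z": 0, "wx": 0, "wy": 0, "wz": 0},
  {"gripper": 1, "x": 0.0091, "y": -0.0506, "z": 0, "wx": 0, "wy": 0, "wz": 0},
  {"gripper": 1, "x": 0.0091, "y": -0.0506, "z": 0, "wx": 0, "wy": 0, "wz": 0},
  {"gripper": 1, "x": 0.0091, "y": -0.0506, "z": 0, "wx": 0, "wy": 0, "wz": 0},
])

```text
time_s: 12.88
tool_pos: [0.6561, 0.0172, 0.3183]
tcp_rot: [3.141, 0.003, -0.045]
contact_force: [1.0, -0.4, -1.3]
width: 0.215
```

play_rows([
  {"gripper": 1, "x": 0, "y": 0, "z": 0.04, "wx": 0, "wy": 0, "wz": -5.3},
  {"gripper": 1, "x": 0, "y": 0, "z": 0, "wx": 0, "wy": 0, "wz": 0},
  {"gripper": 1, "x": 0, "y": 0, "z": 0, "wx": 0, "wy": 0, "wz": 0},
])

```text
time_s: 13.25
tool_pos: [0.6562, 0.0144, 0.2799]
tcp_rot: [3.141, 0.001, 0.044]
contact_force: [0.3, -0.4, 0.9]
width: 0.213
```

play_rows([
  {"gripper": 1, "x": 0, "y": 0.0005, "z": 0.018, "wx": 0, "wy": 0, "wz": -0.1},
  {"gripper": 1, "x": 0, "y": 0, "z": 0.0075, "wx": 0, "wy": 0, "wz": 0},
  {"gripper": 1, "x": 0, "y": 0, "z": 0.002, "wx": 0, "wy": 0, "wz": 0},
  {"gripper": 1, "x": 0, "y": 0, "z": 0, "wx": 0, "wy": 0, "wz": 0},
  {"gripper": 0, "x": 0, "y": 0, "z": 0, "wx": 0, "wy": 0, "wz": 0},
  {"gripper": 0, "x": 0, "y": 0, "z": 0, "wx": 0, "wy": 0, "wz": 0},
  {"gripper": 0, "x": 0, "y": 0, "z": 0, "wx": 0, "wy": 0, "wz": 0},
  {"gripper": 0, "x": 0, "y": 0, "z": -0.03, "wx": 0, "wy": 0, "wz": 0},
])

```text
time_s: 14.25
tool_pos: [0.6556, 0.0151, 0.281]
tcp_rot: [3.141, 0.004, 0.049]
contact_force: [0.4, 0.6, 1.0]
width: 0.498
```

play_rows([
  {"gripper": 0, "x": 0, "y": 0, "z": -0.06, "wx": 0, "wy": 0, "wz": 0},
  {"gripper": 0, "x": -0.019, "y": -0.0436, "z": -0.05, "wx": 0, "wy": 0, "wz": 0},
  {"gripper": 0, "x": -0.019, "y": -0.0436, "z": -0.01, "wx": 0, "wy": 0, "wz": 0},
  {"gripper": 0, "x": -0.019, "y": -0.0436, "z": 0, "wx": 0, "wy": 0, "wz": 0},
  {"gripper": 0, "x": -0.019, "y": -0.0436, "z": 0, "wx": 0, "wy": 0, "wz": 0},
  {"gripper": 0, "x": -0.019, "y": -0.0436, "z": 0, "wx": 0, "wy": 0, "wz": 0},
  {"gripper": 0, "x": -0.019, "y": -0.0436, "z": 0, "wx": 0, "wy": 0, "wz": 0},
  {"gripper": 0, "x": 0, "y": 0, "z": 0, "wx": 0, "wy": 0, "wz": 0},
])

```text
time_s: 15.25
tool_pos: [0.5296, 0.2707, 0.3979]
tcp_rot: [-3.14, 0.001, 0.055]
contact_force: [0.9, 0.0, 0.2]
width: 0.498
```

```bash
python3 - <<'E'
from h import *
s=manip.observe();print(s["tool_pos"],s["tcp_rot"])
im,K,W=cam("wrist");cv2.imwrite("pics/w5.png",im);np.savez("w5.npz",K=K,W=W)
E
```

```text
[0.5296245  0.27068783 0.39786764] [-3.13996463e+00  7.46591656e-04  5.54243146e-02]
```

View pics/w5.png

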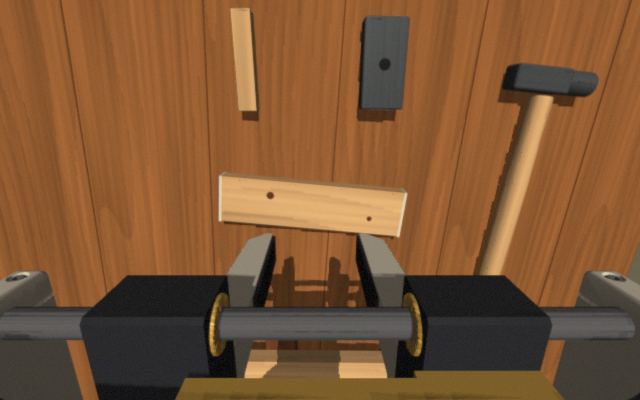

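```bash
python3 - <<'E'
from h import *
d=np.load("w5.npz");im=cv2.imread("pics/w5.png");K,W=d["K"],d["W"]
fit(im,K,W,(200,160,420,240),.022)
fit(im,K,W,(215,0,275,120),.02)
hsv=cv2.cvtColor(im,cv2.COLOR_BGR2HSV);print(hsv[90,375],hsv[16,385],hsv[108,390])
fit(im,K,W,(350,8,420,120),.025,(0,0,20),(180,110,255))
E
```

```text
centre [0.5268 0.2339] size mm 222.2 61.5 yaw deg -2.39 px [[214.0, 221.0], [218.0, 172.0], [408.0, 189.0], [403.0, 238.0]]
centre [0.4471 0.3884] size mm 99.0 19.8 yaw deg -85.98 px [[230.0, 8.0], [249.0, 7.0], [257.0, 110.0], [238.0, 111.0]]
[ 0  0 78] [10 90 99] [30  5 56]
centre [0.5924 0.3928] size mm 89.4 46.8 yaw deg -87.12 px [[358.0, 109.0], [363.0, 14.0], [409.0, 16.0], [404.0, 111.0]]
```

The wrist view shows the short board at (312,205), the sticker at (244,60) and the weight at (384,63). All their sizes match the spec, except the board width of 61.5 mm, which a finger spoils; I will re-measure it.

play_rows([
  {"gripper": 0, "x": -0.0253, "y": -0.0407, "z": 0.02, "wx": 0, "wy": 0, "wz": -0.8},
  {"gripper": 0, "x": -0.0253, "y": -0.0407, "z": 0.03, "wx": 0, "wy": 0, "wz": 0},
  {"gripper": 0, "x": -0.0253, "y": -0.0407, "z": 0.04, "wx": 0, "wy": 0, "wz": 0},
  {"gripper": 0, "x": 0, "y": 0, "z": 0.045, "wx": 0, "wy": 0, "wz": 0},
  {"gripper": 0, "x": 0, "y": 0, "z": 0, "wx": 0, "wy": 0, "wz": 0},
  {"gripper": 0, "x": 0, "y": 0, "z": 0, "wx": 0, "wy": 0, "wz": 0},
])

```text
time_s: 16.05
tool_pos: [0.4502, 0.3831, 0.2641]
tcp_rot: [3.141, -0.001, 0.06]
contact_force: [0.6, -0.4, 0.8]
width: 0.504
```

```bash
python3 - <<'E'
from h import *
s=manip.observe();print(s["tool_pos"],s["tcp_rot"])
im,K,W=cam("wrist");cv2.imwrite("pics/w6.png",im)
fit(im,K,W,(270,60,390,320),.02)
E
```

```text
[0.45021919 0.38312916 0.26406958] [ 3.14146954e+00 -1.13723340e-03  6.03909103e-02]
centre [0.4465 0.3904] size mm 100.9 19.7 yaw deg -85.94 px [[296.0, 137.0], [323.0, 137.0], [325.0, 265.0], [299.0, 265.0]]
```

play_rows([
  {"gripper": 0, "x": -0.0031, "y": -0.006, "z": 0.02, "wx": 0, "wy": 0, "wz": -0.4},
  {"gripper": 0, "x": 0, "y": 0, "z": 0.03, "wx": 0, "wy": 0, "wz": 0},
  {"gripper": 0, "x": 0, "y": 0, "z": 0.0225, "wx": 0, "wy": 0, "wz": 0},
  {"gripper": 0, "x": 0, "y": 0, "z": 0, "wx": 0, "wy": 0, "wz": 0},
  {"gripper": 1, "x": 0, "y": 0, "z": 0, "wx": 0, "wy": 0, "wz": 0},
  {"gripper": 1, "x": 0, "y": 0, "z": 0, "wx": 0, "wy": 0, "wz": 0},
  {"gripper": 1, "x": 0, "y": 0, "z": 0, "wx": 0, "wy": 0, "wz": 0},
  {"gripper": 1, "x": 0, "y": 0, "z": 0, "wx": 0, "wy": 0, "wz": 0},
], grip_force=15)

```text
time_s: 17.1
tool_pos: [0.4455, 0.3901, 0.1913]
tcp_rot: [-3.141, -0.001, 0.07]
contact_force: [-0.8, 0.2, 7.8]
width: 0.214
```

play_rows([
  {"gripper": 1, "x": 0, "y": 0, "z": -0.03, "wx": 0, "wy": 0, "wz": 0},
  {"gripper": 1, "x": 0, "y": 0, "z": -0.05, "wx": 0, "wy": 0, "wz": 0},
  {"gripper": 1, "x": 0, "y": 0, "z": -0.05, "wx": 0, "wy": 0, "wz": 0},
  {"gripper": 1, "x": 0, "y": 0, "z": 0, "wx": 0, "wy": 0, "wz": 0},
  {"gripper": 1, "x": 0, "y": 0, "z": 0, "wx": 0, "wy": 0, "wz": 0},
])

```text
time_s: 17.73
tool_pos: [0.445, 0.3898, 0.3203]
tcp_rot: [-3.142, 0.0, 0.07]
contact_force: [-0.5, -0.4, 0.0]
width: 0.215
```

play_rows([
  {"gripper": 1, "x": 0.0032, "y": 0.0478, "z": 0, "wx": 0, "wy": 0, "wz": 0},
  {"gripper": 1, "x": 0.0032, "y": 0.0478, "z": 0, "wx": 0, "wy": 0, "wz": 0},
  {"gripper": 1, "x": 0.0032, "y": 0.0478, "z": 0, "wx": 0, "wy": 0, "wz": 0},
  {"gripper": 1, "x": 0.0032, "y": 0.0478, "z": 0, "wx": 0, "wy": 0, "wz": 0},
  {"gripper": 1, "x": 0.0032, "y": 0.0478, "z": 0, "wx": 0, "wy": 0, "wz": 0},
  {"gripper": 1, "x": 0.0032, "y": 0.0478, "z": 0, "wx": 0, "wy": 0, "wz": 0},
  {"gripper": 1, "x": 0.0032, "y": 0.0478, "z": 0, "wx": 0, "wy": 0, "wz": 0},
  {"gripper": 1, "x": 0.0032, "y": 0.0478, "z": 0, "wx": 0, "wy": 0, "wz": 0},
])

```text
time_s: 18.73
tool_pos: [0.4972, 0.0088, 0.3189]
tcp_rot: [3.141, 0.003, 0.07]
contact_force: [0.7, 0.1, -0.9]
width: 0.213
```

play_rows([
  {"gripper": 1, "x": 0, "y": 0, "z": 0.04, "wx": 0, "wy": 0, "wz": 1.3},
  {"gripper": 1, "x": 0, "y": 0, "z": 0, "wx": 0, "wy": 0, "wz": 0},
  {"gripper": 1, "x": 0, "y": 0, "z": 0, "wx": 0, "wy": 0, "wz": 0},
])

```text
time_s: 19.1
tool_pos: [0.4974, 0.0109, 0.2802]
tcp_rot: [-3.142, 0.002, 0.049]
contact_force: [0.9, -0.8, -0.1]
width: 0.211
```

play_rows([
  {"gripper": 1, "x": 0, "y": 0, "z": 0.018, "wx": 0, "wy": 0, "wz": 0},
  {"gripper": 1, "x": 0, "y": 0, "z": 0.0075, "wx": 0, "wy": 0, "wz": 0},
  {"gripper": 1, "x": 0, "y": 0, "z": 0.002, "wx": 0, "wy": 0, "wz": 0},
  {"gripper": 1, "x": 0, "y": 0, "z": 0, "wx": 0, "wy": 0, "wz": 0},
  {"gripper": 0, "x": 0, "y": 0, "z": 0, "wx": 0, "wy": 0, "wz": 0},
  {"gripper": 0, "x": 0, "y": 0, "z": 0, "wx": 0, "wy": 0, "wz": 0},
  {"gripper": 0, "x": 0, "y": 0, "z": 0, "wx": 0, "wy": 0, "wz": 0},
  {"gripper": 0, "x": 0, "y": 0, "z": -0.03, "wx": 0, "wy": 0, "wz": 0},
])

```text
time_s: 20.1
tool_pos: [0.4971, 0.0103, 0.2819]
tcp_rot: [3.141, 0.004, 0.047]
contact_force: [0.0, 0.2, -0.2]
width: 0.496
```

play_rows([
  {"gripper": -1, "x": 0, "y": 0, "z": -0.06, "wx": 0, "wy": 0, "wz": 0},
  {"gripper": -1, "x": 0.0378, "y": 0.025, "z": -0.05, "wx": 0, "wy": 0, "wz": 0},
  {"gripper": -1, "x": 0.0378, "y": 0.025, "z": -0.01, "wx": 0, "wy": 0, "wz": 0},
  {"gripper": -1, "x": 0, "y": 0, "z": 0, "wx": 0, "wy": 0, "wz": 0},
  {"gripper": -1, "x": 0, "y": 0, "z": 0, "wx": 0, "wy": 0, "wz": 0},
  {"gripper": -1, "x": 0, "y": 0, "z": 0, "wx": 0, "wy": 0, "wz": 0},
])

```text
time_s: 20.85
tool_pos: [0.5716, -0.0337, 0.3985]
tcp_rot: [-3.141, 0.002, 0.048]
contact_force: [1.0, -0.5, 0.1]
width: 0.997
```

```bash
python3 - <<'E'
from h import *
s=manip.observe();print(s["tool_pos"],s["tcp_rot"])
im,K,W=cam("wrist");cv2.imwrite("pics/w7.png",im);np.savez("w7.npz",K=K,W=W)
print(proj(K,W,[[.4969,.01,.082],[.6564,.0167,.082],[.497,.01,.062]]).round())
E
```

```text
[ 0.57160617 -0.03370993  0.39853528] [-3.14130934e+00  1.94484670e-03  4.80829462e-02]
[[238. 140.]
 [410. 141.]
 [243. 137.]]
```

View pics/w7.png

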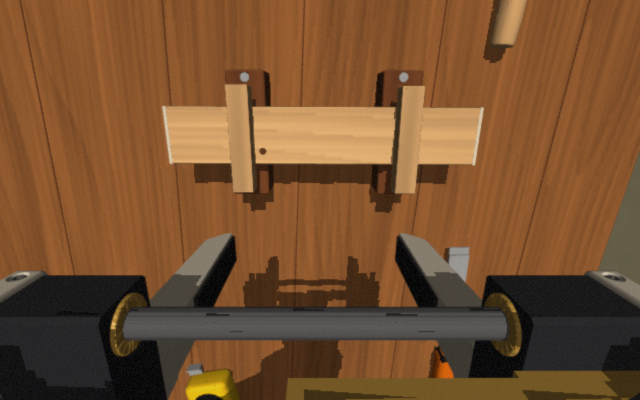

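Both stickers sit where the bearer centres project (seen (241,138),(408,140); predicted (238,140),(410,141)). Next the short board.

play_rows([
  {"gripper": -1, "x": -0.0087, "y": -0.0514, "z": 0, "wx": 0, "wy": 0, "wz": 0},
  {"gripper": -1, "x": -0.0087, "y": -0.0514, "z": 0, "wx": 0, "wy": 0, "wz": 0},
  {"gripper": -1, "x": -0.0087, "y": -0.0514, "z": 0, "wx": 0, "wy": 0, "wz": 0},
  {"gripper": -1, "x": -0.0087, "y": -0.0514, "z": 0, "wx": 0, "wy": 0, "wz": 0},
  {"gripper": -1, "x": 0, "y": 0, "z": 0, "wx": 0, "wy": 0, "wz": 0},
  {"gripper": -1, "x": 0, "y": 0, "z": 0, "wx": 0, "wy": 0, "wz": 0},
])

```text
time_s: 21.65
tool_pos: [0.5277, 0.1692, 0.399]
tcp_rot: [3.141, 0.001, 0.048]
contact_force: [-1.3, -0.4, 0.1]
width: 0.998
```

```bash
python3 - <<'E'
from h import *
s=manip.observe();print(s["tool_pos"],s["tcp_rot"])
im,K,W=cam("wrist");cv2.imwrite("pics/w8.png",im)
fit(im,K,W,(150,60,480,225),.022)
E
```

```text
[0.527695   0.16917834 0.39899454] [3.14086433e+00 5.97119988e-04 4.79418005e-02]
centre [0.5263 0.2323] size mm 221.7 56.1 yaw deg -2.39 px [[211.0, 134.0], [216.0, 82.0], [421.0, 101.0], [416.0, 154.0]]
```

play_rows([
  {"gripper": -1, "x": 0.0008, "y": -0.0315, "z": 0, "wx": 0, "wy": 0, "wz": 0},
  {"gripper": -1, "x": 0.0008, "y": -0.0315, "z": 0, "wx": 0, "wy": 0, "wz": 0},
  {"gripper": -1, "x": 0, "y": 0, "z": 0, "wx": 0, "wy": 0, "wz": -10.3},
  {"gripper": -1, "x": 0, "y": 0, "z": 0, "wx": 0, "wy": 0, "wz": -10.3},
  {"gripper": -1, "x": 0, "y": 0, "z": 0, "wx": 0, "wy": 0, "wz": -10.3},
  {"gripper": -1, "x": 0, "y": 0, "z": 0, "wx": 0, "wy": 0, "wz": -10.3},
  {"gripper": -1, "x": 0, "y": 0, "z": 0, "wx": 0, "wy": 0, "wz": -10.3},
  {"gripper": -1, "x": 0, "y": 0, "z": 0, "wx": 0, "wy": 0, "wz": -10.3},
])

```text
time_s: 22.7
tool_pos: [0.5273, 0.2305, 0.3991]
tcp_rot: [3.141, 0.001, 1.129]
contact_force: [0.3, 0.1, -0.2]
width: 1.0
```

play_rows([
  {"gripper": -1, "x": 0, "y": 0, "z": 0.04, "wx": 0, "wy": 0, "wz": -10.3},
  {"gripper": -1, "x": 0, "y": 0, "z": 0.04, "wx": 0, "wy": 0, "wz": -10.3},
  {"gripper": -1, "x": 0, "y": 0, "z": 0.04, "wx": 0, "wy": 0, "wz": -2.5},
  {"gripper": -1, "x": 0, "y": 0, "z": 0.02, "wx": 0, "wy": 0, "wz": 0},
  {"gripper": -1, "x": 0, "y": 0, "z": 0, "wx": 0, "wy": 0, "wz": 0},
  {"gripper": -1, "x": 0, "y": 0, "z": 0, "wx": 0, "wy": 0, "wz": 0},
])

```text
time_s: 23.45
tool_pos: [0.5272, 0.2317, 0.2599]
tcp_rot: [3.141, 0.0, 1.528]
contact_force: [-0.3, -0.6, -0.1]
width: 1.001
```

play_rows([
  {"gripper": -1, "x": 0.0006, "y": -0.001, "z": 0.02, "wx": 0, "wy": 0, "wz": 0},
  {"gripper": -1, "x": 0, "y": 0, "z": 0.03, "wx": 0, "wy": 0, "wz": 0},
  {"gripper": -1, "x": 0, "y": 0, "z": 0.02, "wx": 0, "wy": 0, "wz": 0},
  {"gripper": -1, "x": 0, "y": 0, "z": 0, "wx": 0, "wy": 0, "wz": 0},
  {"gripper": 1, "x": 0, "y": 0, "z": 0, "wx": 0, "wy": 0, "wz": 0},
  {"gripper": 1, "x": 0, "y": 0, "z": 0, "wx": 0, "wy": 0, "wz": 0},
  {"gripper": 1, "x": 0, "y": 0, "z": 0, "wx": 0, "wy": 0, "wz": 0},
  {"gripper": 1, "x": 0, "y": 0, "z": 0, "wx": 0, "wy": 0, "wz": 0},
], grip_force=25)

```text
time_s: 24.45
tool_pos: [0.5258, 0.2329, 0.1896]
tcp_rot: [3.141, -0.0, 1.529]
contact_force: [1.0, -0.2, 0.7]
width: 0.621
```

play_rows([
  {"gripper": 1, "x": 0, "y": 0, "z": 0, "wx": 0, "wy": 0, "wz": 0},
  {"gripper": 1, "x": 0, "y": 0, "z": -0.03, "wx": 0, "wy": 0, "wz": 0},
  {"gripper": 1, "x": 0, "y": 0, "z": -0.05, "wx": 0, "wy": 0, "wz": 0},
  {"gripper": 1, "x": 0, "y": 0, "z": -0.05, "wx": 0, "wy": 0, "wz": 0},
  {"gripper": 1, "x": 0, "y": 0, "z": 0, "wx": 0, "wy": 0, "wz": 0},
  {"gripper": 1, "x": 0, "y": 0, "z": 0, "wx": 0, "wy": 0, "wz": 0},
])

```text
time_s: 25.2
tool_pos: [0.5255, 0.2326, 0.3186]
tcp_rot: [-3.141, 0.001, 1.529]
contact_force: [0.3, -0.7, -2.4]
width: 0.598
```

play_rows([
  {"gripper": 1, "x": -0.0432, "y": 0.0119, "z": 0, "wx": 0, "wy": 0, "wz": 0},
  {"gripper": 1, "x": -0.0432, "y": 0.0119, "z": 0, "wx": 0, "wy": 0, "wz": 0},
  {"gripper": 1, "x": -0.0432, "y": 0.0119, "z": 0, "wx": 0, "wy": 0, "wz": 0},
  {"gripper": 1, "x": -0.0432, "y": 0.0119, "z": 0, "wx": 0, "wy": 0, "wz": 0},
  {"gripper": 1, "x": -0.0432, "y": 0.0119, "z": 0, "wx": 0, "wy": 0, "wz": 0},
  {"gripper": 1, "x": 0, "y": 0, "z": 0.01, "wx": 0, "wy": 0, "wz": -5},
  {"gripper": 1, "x": 0, "y": 0, "z": 0, "wx": 0, "wy": 0, "wz": 0},
  {"gripper": 1, "x": 0, "y": 0, "z": 0, "wx": 0, "wy": 0, "wz": 0},
])

```text
time_s: 26.2
tool_pos: [0.5759, 0.0154, 0.3084]
tcp_rot: [-3.14, -0.0, 1.616]
contact_force: [-0.5, -0.2, -2.4]
width: 0.602
```

play_rows([
  {"gripper": 1, "x": -0.0007, "y": 0, "z": 0.015, "wx": 0, "wy": 0, "wz": 0},
  {"gripper": 1, "x": 0, "y": 0, "z": 0.012, "wx": 0, "wy": 0, "wz": 0},
  {"gripper": 1, "x": 0, "y": 0, "z": 0.007, "wx": 0, "wy": 0, "wz": 0},
  {"gripper": 1, "x": 0, "y": 0, "z": 0.0025, "wx": 0, "wy": 0, "wz": 0},
  {"gripper": 1, "x": 0, "y": 0, "z": 0, "wx": 0, "wy": 0, "wz": 0},
  {"gripper": -1, "x": 0, "y": 0, "z": 0, "wx": 0, "wy": 0, "wz": 0},
  {"gripper": -1, "x": 0, "y": 0, "z": 0, "wx": 0, "wy": 0, "wz": 0},
  {"gripper": -1, "x": 0, "y": 0, "z": 0, "wx": 0, "wy": 0, "wz": 0},
])

```text
time_s: 27.2
tool_pos: [0.5763, 0.0139, 0.273]
tcp_rot: [3.141, 0.0, 1.616]
contact_force: [-0.0, 0.4, -0.8]
width: 0.869
```

play_rows([
  {"gripper": -1, "x": 0, "y": 0, "z": 0, "wx": 0, "wy": 0, "wz": 0},
  {"gripper": -1, "x": 0, "y": 0, "z": -0.04, "wx": 0, "wy": 0, "wz": 0},
  {"gripper": -1, "x": 0, "y": 0, "z": -0.05, "wx": 0, "wy": 0, "wz": 0},
  {"gripper": -1, "x": 0, "y": 0, "z": -0.04, "wx": 0, "wy": 0, "wz": 10.3},
  {"gripper": -1, "x": 0, "y": 0, "z": 0, "wx": 0, "wy": 0, "wz": 10.3},
  {"gripper": -1, "x": 0, "y": 0, "z": 0, "wx": 0, "wy": 0, "wz": 10.3},
  {"gripper": -1, "x": 0, "y": 0, "z": 0, "wx": 0, "wy": 0, "wz": 10.3},
  {"gripper": -1, "x": 0, "y": 0, "z": 0, "wx": 0, "wy": 0, "wz": 10.3},
])

```text
time_s: 28.2
tool_pos: [0.5761, 0.014, 0.4028]
tcp_rot: [3.142, -0.0, 0.711]
contact_force: [-0.2, 0.0, -0.0]
width: 0.999
```

play_rows([
  {"gripper": -1, "x": 0, "y": 0, "z": 0, "wx": 0, "wy": 0, "wz": 10.3},
  {"gripper": -1, "x": 0, "y": 0, "z": 0, "wx": 0, "wy": 0, "wz": 10.3},
  {"gripper": -1, "x": 0, "y": 0, "z": 0, "wx": 0, "wy": 0, "wz": 10.3},
  {"gripper": -1, "x": 0, "y": 0, "z": 0, "wx": 0, "wy": 0, "wz": 10.2},
  {"gripper": -1, "x": 0, "y": 0.05, "z": 0, "wx": 0, "wy": 0, "wz": 0},
  {"gripper": -1, "x": 0, "y": 0, "z": 0, "wx": 0, "wy": 0, "wz": 0},
  {"gripper": -1, "x": 0, "y": 0, "z": 0, "wx": 0, "wy": 0, "wz": 0},
])

```text
time_s: 29.08
tool_pos: [0.5761, -0.0358, 0.4027]
tcp_rot: [-3.141, 0.0, -0.0]
contact_force: [-0.8, 0.4, 0.1]
width: 0.999
```

```bash
python3 - <<'E'
from h import *
s=manip.observe();print(s["tool_pos"],s["tcp_rot"])
im,K,W=cam("wrist");cv2.imwrite("pics/w9.png",im);np.savez("w9.npz",K=K,W=W)
print("short corners", end=" ")
P=[[.5766+a*.110-b*.028*.047,.0136+a*.110*.047+b*.028,.104] for a in(-1,1) for b in(-1,1)]
print(proj(K,W,P).round().tolist())
E
```

```text
[ 0.57609951 -0.0357799   0.40273314] [-3.14118695e+00  8.42745313e-05 -2.04949681e-04]
short corners [[196.0, 177.0], [186.0, 113.0], [440.0, 165.0], [445.0, 100.0]]
```

View pics/w9.png

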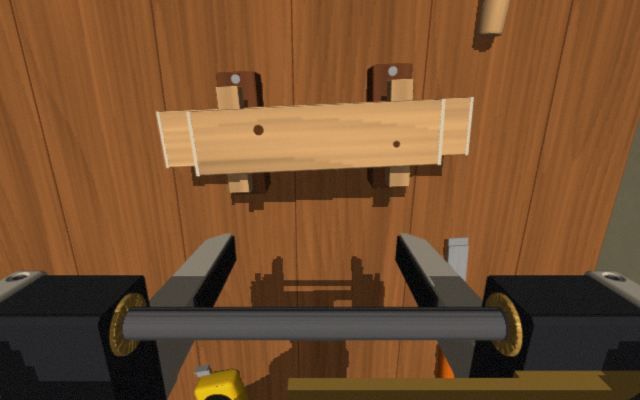

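Short board corners seen at (197,175),(188,112),(439,164),(444,99) match those predicted for perfect centring to about 2 px. Next, the weight.

play_rows([
  {"gripper": -1, "x": 0.0023, "y": -0.0551, "z": 0, "wx": 0, "wy": 0, "wz": 0},
  {"gripper": -1, "x": 0.0023, "y": -0.0551, "z": 0, "wx": 0, "wy": 0, "wz": 0},
  {"gripper": -1, "x": 0.0023, "y": -0.0551, "z": 0, "wx": 0, "wy": 0, "wz": 0},
  {"gripper": -1, "x": 0.0023, "y": -0.0551, "z": 0, "wx": 0, "wy": 0, "wz": 0},
  {"gripper": -1, "x": 0.0023, "y": -0.0551, "z": 0, "wx": 0, "wy": 0, "wz": 0},
  {"gripper": -1, "x": 0.0023, "y": -0.0551, "z": 0, "wx": 0, "wy": 0, "wz": 0},
  {"gripper": -1, "x": 0.0023, "y": -0.0551, "z": 0.08, "wx": 0, "wy": 0, "wz": 0},
  {"gripper": -1, "x": 0, "y": 0, "z": 0.02, "wx": 0, "wy": 0, "wz": -2.9},
])

```text
time_s: 30.12
tool_pos: [0.589, 0.3352, 0.3284]
tcp_rot: [-3.141, 0.003, 0.059]
contact_force: [-0.6, -0.9, 0.0]
width: 0.997
```

play_rows([
  {"gripper": -1, "x": 0, "y": 0, "z": 0, "wx": 0, "wy": 0, "wz": 0},
  {"gripper": -1, "x": 0, "y": 0, "z": 0, "wx": 0, "wy": 0, "wz": 0},
])

```text
time_s: 30.38
tool_pos: [0.5917, 0.3301, 0.3322]
tcp_rot: [-3.141, -0.001, 0.049]
contact_force: [0.9, -0.3, 1.0]
width: 1.0
```

```bash
python3 - <<'E'
from h import *
s=manip.observe();print(s["tool_pos"],s["tcp_rot"])
im,K,W=cam("wrist");cv2.imwrite("pics/w10.png",im)
print(proj(K,W,[[.5924,.3928,.025]]))
fit(im,K,W,(250,60,380,225),.025,(0,0,20),(180,110,255))
E
```

```text
[0.59167712 0.33008848 0.33224654] [-3.14108169e+00 -9.40299323e-04  4.93744746e-02]
[[319.47760065 123.76917792]]
centre [0.5936 0.3945] size mm 89.0 44.2 yaw deg -87.1 px [[296.0, 68.0], [347.0, 68.0], [347.0, 171.0], [296.0, 171.0]]
```

View pics/w10.png

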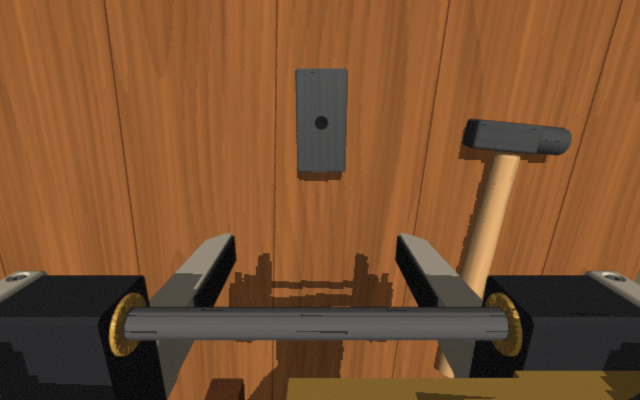

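The weight's top is at (321,120), which gives centre (0.5936,0.3945). Its size matches and it is clear of the hammer.

play_rows([
  {"gripper": -1, "x": 0.0026, "y": -0.032, "z": 0, "wx": 0, "wy": 0, "wz": 0},
  {"gripper": -1, "x": 0.0025, "y": -0.032, "z": 0.02, "wx": 0, "wy": 0, "wz": 0},
  {"gripper": -1, "x": 0, "y": 0, "z": 0.05, "wx": 0, "wy": 0, "wz": 0},
  {"gripper": -1, "x": 0, "y": 0, "z": 0, "wx": 0, "wy": 0, "wz": 0},
  {"gripper": -1, "x": 0, "y": 0, "z": 0, "wx": 0, "wy": 0, "wz": 0},
])

```text
time_s: 31.05
tool_pos: [0.5942, 0.3937, 0.2633]
tcp_rot: [-3.141, -0.002, 0.049]
contact_force: [0.1, 0.0, 0.1]
width: 1.004
```

play_rows([
  {"gripper": -1, "x": -0.0005, "y": -0.0008, "z": 0.03, "wx": 0, "wy": 0, "wz": 0},
  {"gripper": -1, "x": 0, "y": 0, "z": 0.03, "wx": 0, "wy": 0, "wz": 0},
  {"gripper": -1, "x": 0, "y": 0, "z": 0.0125, "wx": 0, "wy": 0, "wz": 0},
  {"gripper": -1, "x": 0, "y": 0, "z": 0, "wx": 0, "wy": 0, "wz": 0},
  {"gripper": 1, "x": 0, "y": 0, "z": 0, "wx": 0, "wy": 0, "wz": 0},
  {"gripper": 1, "x": 0, "y": 0, "z": 0, "wx": 0, "wy": 0, "wz": 0},
  {"gripper": 1, "x": 0, "y": 0, "z": 0, "wx": 0, "wy": 0, "wz": 0},
  {"gripper": 1, "x": 0, "y": 0, "z": 0, "wx": 0, "wy": 0, "wz": 0},
], grip_force=55)

```text
time_s: 32.05
tool_pos: [0.5928, 0.395, 0.189]
tcp_rot: [-3.141, -0.0, 0.051]
contact_force: [-0.1, 0.1, -0.4]
width: 0.618
```

play_rows([
  {"gripper": 1, "x": 0, "y": 0, "z": 0, "wx": 0, "wy": 0, "wz": 0},
  {"gripper": 1, "x": 0, "y": 0, "z": 0, "wx": 0, "wy": 0, "wz": 0},
  {"gripper": 1, "x": 0, "y": 0, "z": -0.02, "wx": 0, "wy": 0, "wz": 0},
  {"gripper": 1, "x": 0, "y": 0, "z": -0.03, "wx": 0, "wy": 0, "wz": 0},
  {"gripper": 1, "x": 0, "y": 0, "z": -0.04, "wx": 0, "wy": 0, "wz": 0},
  {"gripper": 1, "x": 0, "y": 0, "z": -0.04, "wx": 0, "wy": 0, "wz": 0},
  {"gripper": 1, "x": 0, "y": 0, "z": -0.02, "wx": 0, "wy": 0, "wz": 0},
  {"gripper": 1, "x": 0, "y": 0, "z": 0, "wx": 0, "wy": 0, "wz": 0},
])

```text
time_s: 33.05
tool_pos: [0.5928, 0.395, 0.3401]
tcp_rot: [-3.141, -0.002, 0.051]
contact_force: [-1.1, 0.1, -7.6]
width: 0.477
```

play_rows([
  {"gripper": 1, "x": -0.003, "y": 0.03, "z": 0, "wx": 0, "wy": 0, "wz": 0},
  {"gripper": 1, "x": -0.0045, "y": 0.046, "z": 0, "wx": 0, "wy": 0, "wz": 0},
  {"gripper": 1, "x": -0.0052, "y": 0.055, "z": 0, "wx": 0, "wy": 0, "wz": 0},
  {"gripper": 1, "x": -0.0055, "y": 0.059, "z": 0, "wx": 0, "wy": 0, "wz": 0},
  {"gripper": 1, "x": -0.0055, "y": 0.059, "z": 0, "wx": 0, "wy": 0, "wz": 0},
  {"gripper": 1, "x": -0.0052, "y": 0.055, "z": 0, "wx": 0, "wy": 0, "wz": 0},
  {"gripper": 1, "x": -0.0045, "y": 0.046, "z": 0, "wx": 0, "wy": 0, "wz": 0},
  {"gripper": 1, "x": -0.003, "y": 0.029, "z": 0, "wx": 0, "wy": 0, "wz": 0},
])

```text
time_s: 34.05
tool_pos: [0.5746, 0.0117, 0.337]
tcp_rot: [3.141, 0.003, 0.048]
contact_force: [1.3, 0.7, -7.5]
width: 0.476
```

play_rows([
  {"gripper": 1, "x": 0, "y": 0, "z": 0, "wx": 0, "wy": 0, "wz": 0},
  {"gripper": 1, "x": 0, "y": 0, "z": 0.01, "wx": 0, "wy": 0, "wz": 0},
  {"gripper": 1, "x": 0, "y": 0, "z": 0.01, "wx": 0, "wy": 0, "wz": 0},
  {"gripper": 1, "x": 0, "y": 0, "z": 0.005, "wx": 0, "wy": 0, "wz": 0},
  {"gripper": 1, "x": 0, "y": 0, "z": 0, "wx": 0, "wy": 0, "wz": 0},
  {"gripper": 1, "x": 0, "y": 0, "z": 0, "wx": 0, "wy": 0, "wz": 0},
])

```text
time_s: 34.8
tool_pos: [0.5757, 0.0148, 0.3139]
tcp_rot: [3.142, -0.0, 0.051]
contact_force: [-0.0, 0.2, -7.4]
width: 0.482
```

play_rows([
  {"gripper": 1, "x": 0, "y": 0, "z": 0.006, "wx": 0, "wy": 0, "wz": 0},
  {"gripper": 1, "x": 0, "y": 0, "z": 0.006, "wx": 0, "wy": 0, "wz": 0},
  {"gripper": 1, "x": 0, "y": 0, "z": 0.004, "wx": 0, "wy": 0, "wz": 0},
  {"gripper": 1, "x": 0, "y": 0, "z": 0.0025, "wx": 0, "wy": 0, "wz": 0},
  {"gripper": 1, "x": 0, "y": 0, "z": 0.0015, "wx": 0, "wy": 0, "wz": 0},
  {"gripper": 1, "x": 0, "y": 0, "z": 0, "wx": 0, "wy": 0, "wz": 0},
  {"gripper": 1, "x": 0, "y": 0, "z": 0, "wx": 0, "wy": 0, "wz": 0},
])

```text
time_s: 35.67
tool_pos: [0.5756, 0.0146, 0.2939]
tcp_rot: [3.142, -0.0, 0.051]
contact_force: [1.1, 0.4, -7.0]
width: 0.477
```

Not quite touching yet; ease down to contact.

play_rows([
  {"gripper": 1, "x": 0, "y": 0, "z": 0.0008, "wx": 0, "wy": 0, "wz": 0},
  {"gripper": 1, "x": 0, "y": 0, "z": 0.0004, "wx": 0, "wy": 0, "wz": 0},
  {"gripper": 1, "x": 0, "y": 0, "z": 0, "wx": 0, "wy": 0, "wz": 0},
  {"gripper": 1, "x": 0, "y": 0, "z": 0, "wx": 0, "wy": 0, "wz": 0},
])

```text
time_s: 36.17
tool_pos: [0.5756, 0.0146, 0.2927]
tcp_rot: [3.142, -0.0, 0.051]
contact_force: [0.1, 0.3, -4.1]
width: 0.48
```

play_rows([
  {"gripper": 1, "x": 0, "y": 0, "z": 0.0006, "wx": 0, "wy": 0, "wz": 0},
  {"gripper": 1, "x": 0, "y": 0, "z": 0, "wx": 0, "wy": 0, "wz": 0},
  {"gripper": 0, "x": 0, "y": 0, "z": 0, "wx": 0, "wy": 0, "wz": 0},
  {"gripper": -0.2, "x": 0, "y": 0, "z": 0, "wx": 0, "wy": 0, "wz": 0},
  {"gripper": -1, "x": 0, "y": 0, "z": 0, "wx": 0, "wy": 0, "wz": 0},
  {"gripper": -1, "x": 0, "y": 0, "z": 0, "wx": 0, "wy": 0, "wz": 0},
  {"gripper": -1, "x": 0, "y": 0, "z": 0, "wx": 0, "wy": 0, "wz": 0},
  {"gripper": -1, "x": 0, "y": 0, "z": 0, "wx": 0, "wy": 0, "wz": 0},
])

```text
time_s: 37.17
tool_pos: [0.5756, 0.0146, 0.2919]
tcp_rot: [3.142, -0.0, 0.051]
contact_force: [0.7, 0.9, 0.9]
width: 0.971
```

play_rows([
  {"gripper": -1, "x": 0, "y": 0, "z": -0.02, "wx": 0, "wy": 0, "wz": 0},
  {"gripper": -1, "x": 0, "y": 0, "z": -0.04, "wx": 0, "wy": 0, "wz": 0},
  {"gripper": -1, "x": 0, "y": 0, "z": -0.05, "wx": 0, "wy": 0, "wz": 0},
  {"gripper": -1, "x": 0, "y": 0.05, "z": 0, "wx": 0, "wy": 0, "wz": 0},
  {"gripper": -1, "x": 0, "y": 0, "z": 0, "wx": 0, "wy": 0, "wz": 0},
  {"gripper": -1, "x": 0, "y": 0, "z": 0, "wx": 0, "wy": 0, "wz": 0},
])

```text
time_s: 37.92
tool_pos: [0.578, -0.0351, 0.4018]
tcp_rot: [-3.141, 0.0, 0.05]
contact_force: [-0.9, -0.2, 0.4]
width: 1.001
```

```bash
python3 - <<'E'
from h import *
s=manip.observe();print(s["tool_pos"],s["tcp_rot"])
im,K,W=cam("wrist");cv2.imwrite("pics/w11.png",im)
print(proj(K,W,[[.5766,.0136,.129]]).round())
fit(im,K,W,(250,40,400,225),.129,(0,0,20),(180,60,200))
E
```

```text
[ 0.57796213 -0.03512143  0.4017594 ] [-3.14122707e+00  3.82511300e-04  5.01786754e-02]
[[317. 145.]]
centre [0.5754 0.0142] size mm 88.6 44.1 yaw deg -87.16 px [[287.0, 197.0], [287.0, 85.0], [344.0, 85.0], [344.0, 197.0]]
```

View pics/w11.png

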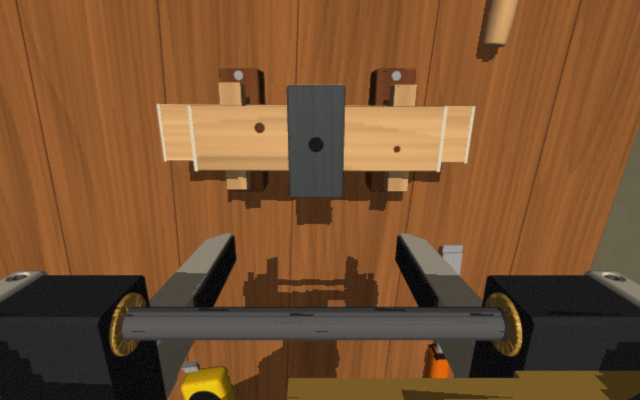

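The wrist view shows the finished stack, with the weight centred at (316,142) on the short board between both stickers. All of it is in line and nothing has shifted.

```bash
python3 -c "
from bench import manip
print(manip.hand_in())"
```

```text
the job is handed in; nothing more can be done
None
```

The stack is built and handed in at about 38 s of the 131 s allowed. The hand-in reports no verdict, so these results come from my own camera checks.

| Part | Measured | Target |
|---|---|---|
| Long board | (0.575, 0.016), yaw 2.4° | Bearer midpoint (0.577, 0.014), yaw 2.7° |
| Stickers | Tops at most about 3 px from the projected bearer centres | Within 12 mm of each bearer |
| Short board | Corners within about 2 px of the predicted perfect placing | Centred above the long board |
| Weight | (0.575, 0.014), yaw 93° | Short board centre, any yaw |

- **Weight:** I lowered it until the wrist force showed contact, then released it. It lies across the boards, overhanging the 56 mm width by about 17 mm on each side; its direction is not judged.
- **Bystanders:** I never came near the hammer, chisel or tape. The parts of them visible in the last picture look unmoved, but I did not measure them.
- **Problems:** My first move call was refused for missing keys, with no effect. One early width reading of the short board (61.5 mm) was spoiled by a finger in view; the repeat gave 56.1 mm. Heights were not measured separately; they follow from the tool height at each release.

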